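# Mirror the tea row onto the serving rack

### The job

A left-handed guest is coming: move the four tea things (white milk jug, green sweetener pot, blue tea caddy, terracotta sugar pot) from the walnut board to the white serving rack in reverse order, so that what stood at the left end of the board ends at the right end of the rack, the next one beside it, and so on. Stand each upright in the middle of its own cork spot and let go of it, keeping things upright on the way. The coasters are fixed to the board and stay behind; do not disturb the kettle, the teapot or the stacked glass cups.

Things in the scene. Friction and masses are not known exactly. Their poses are not given: they have to be found in the camera images.
- jug_center (a point): white porcelain milk jug, open at the top, 88 mm high, round body 60 mm across (62 at the rim); a loop handle sticks out to 54 mm from the centre along its own +y, a small lip along -y. The point is its centre, half-way up (44 mm above its underside); its z axis is up. Loose, starts upright on the blue coaster.
- sweetener_center (a point): plastic sweetener pot: green round body 50 mm across, white push dispenser top, 84 mm high in all (the green part reaches 70 mm). The point is its centre, half-way up (42 mm above its underside); its z axis is up. Loose, starts upright on the red coaster.
- caddy_center (a point): round tea caddy: blue tin 62 mm across with a brass lid 64 mm across over its top 20 mm, 98 mm high in all. The point is its centre, half-way up (49 mm above its underside); its z axis is up. Loose, starts upright on the yellow coaster.
- sugar_center (a point): round terracotta sugar pot 60 mm across (straight from 12 to 58 mm up) with a cork stopper, 80 mm high in all. The point is its centre, half-way up (40 mm above its underside); its z axis is up. Loose, starts upright on the white coaster.
- coaster_blue: round blue coaster, 82 mm across, 4 mm thick, fixed on the walnut board under the milk jug at the start; it stays behind and shows which place that thing came from. Origin: centre of its underside.
- coaster_red: round red coaster, 82 mm across, 4 mm thick, fixed on the walnut board under the sweetener pot at the start; it stays behind and shows which place that thing came from. Origin: centre of its underside.
- coaster_yellow: round yellow coaster, 82 mm across, 4 mm thick, fixed on the walnut board under the tea caddy at the start; it stays behind and shows which place that thing came from. Origin: centre of its underside.
- coaster_white: round white coaster, 82 mm across, 4 mm thick, fixed on the walnut board under the sugar pot at the start; it stays behind and shows which place that thing came from. Origin: centre of its underside.
- board: dark walnut board, fixed, 440 mm long (its y) and 100 mm wide (its x), top 30 mm above its origin, which is the centre of its underside. Its +y end is its left end as seen from the robot. The four coasters stand on it in a row, near y = +150, +50, -50, -150 mm, in an order that differs from start to start. The board and the white rack lie roughly parallel, one nearer the robot than the other, either way round.
- rack: white serving rack, fixed, 440 mm long (its y) and 100 mm wide (its x), flat top 30 mm above its origin, which is the centre of its underside. Its +y end is its left end as seen from the robot. Four round cork spots, 80 mm across, are inlaid flush on its top at x = 0 and y = +150, +50, -50, -150 mm; empty at the start.
- kettle_mark (a point): matte black kettle, a bystander, 168 mm high, 156 mm across at the foot, on the table left of the work. The point is on its axis 75 mm above its underside.
- teapot_mark (a point): small aluminium teapot, a bystander, 100 mm high, 110 mm across, on the table to the right. The point is on its axis 45 mm above its underside.
- cups_mark (a point): two stacked glass cups, clear below and greenish above (they move as one), a bystander, 105 mm high, 74 mm across, on the table to the right. The point is on the axis 50 mm above the underside.
Mind the look-alikes: they are no part of the job. What is shaped like the part that bears sugar_center but pink or purple is not meant.

How it is judged:
At the end, for the whole second after the job is handed in: Each of the four things stands upright (within 0.1 rad), released and at rest on the rack, its centre within 13 mm along and across of the cork spot that mirrors its coaster: left-most coaster to right-most spot, second from left to second from right, and so on (((y of coaster_blue in the frame of board between 0.12 and 0.18 m and y of jug_center in the frame of rack between -0.163 and -0.137 m) or (y of coaster_blue in the frame of board between 0.02 and 0.08 m and y of jug_center in the frame of rack between -0.063 and -0.037 m) or (y of coaster_blue in the frame of board between -0.08 and -0.02 m and y of jug_center in the frame of rack between 0.037 and 0.063 m) or (y of coaster_blue in the frame of board between -0.18 and -0.12 m and y of jug_center in the frame of rack between 0.137 and 0.163 m)) and x of jug_center in the frame of rack between -0.013 and 0.013 m and z of jug_center in the frame of rack between 0.068 and 0.08 m and angle between each of jug_center, sweetener_center, caddy_center, sugar_center's own z axis and vertical below 0.1 rad and linear speed of each of jug, sweetener, caddy, sugar below 0.02 m/s and angular speed of each of jug, sweetener, caddy, sugar below 0.2 rad/s and ((y of coaster_red in the frame of board between 0.12 and 0.18 m and y of sweetener_center in the frame of rack between -0.163 and -0.137 m) or (y of coaster_red in the frame of board between 0.02 and 0.08 m and y of sweetener_center in the frame of rack between -0.063 and -0.037 m) or (y of coaster_red in the frame of board between -0.08 and -0.02 m and y of sweetener_center in the frame of rack between 0.037 and 0.063 m) or (y of coaster_red in the frame of board between -0.18 and -0.12 m and y of sweetener_center in the frame of rack between 0.137 and 0.163 m)) and x of sweetener_center in the frame of rack between -0.013 and 0.013 m and z of sweetener_center in the frame of rack between 0.066 and 0.078 m and ((y of coaster_yellow in the frame of board between 0.12 and 0.18 m and y of caddy_center in the frame of rack between -0.163 and -0.137 m) or (y of coaster_yellow in the frame of board between 0.02 and 0.08 m and y of caddy_center in the frame of rack between -0.063 and -0.037 m) or (y of coaster_yellow in the frame of board between -0.08 and -0.02 m and y of caddy_center in the frame of rack between 0.037 and 0.063 m) or (y of coaster_yellow in the frame of board between -0.18 and -0.12 m and y of caddy_center in the frame of rack between 0.137 and 0.163 m)) and x of caddy_center in the frame of rack between -0.013 and 0.013 m and z of caddy_center in the frame of rack between 0.073 and 0.085 m and ((y of coaster_white in the frame of board between 0.12 and 0.18 m and y of sugar_center in the frame of rack between -0.163 and -0.137 m) or (y of coaster_white in the frame of board between 0.02 and 0.08 m and y of sugar_center in the frame of rack between -0.063 and -0.037 m) or (y of coaster_white in the frame of board between -0.08 and -0.02 m and y of sugar_center in the frame of rack between 0.037 and 0.063 m) or (y of coaster_white in the frame of board between -0.18 and -0.12 m and y of sugar_center in the frame of rack between 0.137 and 0.163 m)) and x of sugar_center in the frame of rack between -0.013 and 0.013 m and z of sugar_center in the frame of rack between 0.064 and 0.076 m); the robot touches nothing.
It fails at once if one of the four tea things is tipped by more than about 35 degrees (angle between any of jug_center, sweetener_center, caddy_center, sugar_center's own z axis and vertical above 0.6 rad).
It fails at once if the kettle, the teapot or the glass cups are shifted by more than 20 mm or tipped over (distance of any of kettle_mark, teapot_mark, cups_mark from where it was at the start of the episode above 0.02 m).
It also fails if it takes over 106 s, if anything falls off the work surface, if the arm or the gripper's body presses on something with over 40 N, if the wrist force passes 120 N, or if a joint passes its speed limit or range.

### The arm

A 7-joint arm with a two-finger parallel gripper is mounted at the origin on the work surface. World frame = base frame: x ahead of the robot, y to its left, z up, the work surface at z = 0. Lengths are in m, angles in rad, forces in N, time in s.
With the tool pointing down it reaches from about 0.4 to 0.85 m from the base axis. Payload 10.4 kg.
Tool frame: the origin (TCP) lies midway between the tips of the shut fingers; the grasp point (between the pads) lies 19 mm behind it; z points along the fingers, y is the line along which they close (so a half turn about z gives the same grasp; the last joint's range is limited). The gripper opens to 87 mm and grips with 3 to 60 N. Pads are 19 mm wide; open, the fingers measure 117 mm over their backs; the gripper's body (75 mm by 190 mm) begins 51 mm behind the grasp point.
Start: joints at [1.211, 0.332, -0.065, 1.46, 0.022, 1.35, -0.088], TCP at [0.207, -0.59, 0.223] pointing down, gripper open.
Joint ranges: [-2.6, 2.6], [-0.5, 2.12], [-1.47, 1.34], [0.16, 2.42], [-1.27, 4.41], [0.06, 2.06], [-2.6, 2.6]. Speed limits (rad/s): [2.22, 2.22, 2.79, 2.79, 3.14, 3.14, 3.14].

### API

Orientations are given as a unit quaternion [x, y, z, w].
In Python, from bench import r gives the robot as it stands.
- The arm moves only by the tool arm_command, never from a script. Its argument "moves" is one flat list of numbers, 4 for each row, row after row: the shift along the tool's x, y, z in cm, then the turn about the tool's z in degrees. A call has 1 to 12 rows; each row shifts and turns the commanded pose from where the row before left it, along the tool's axes as they then stand; what a row does not reach is not made up. A row lasts 1/12 s, in which the tool goes at most 41.7 mm and 7.16 degrees, less where a joint would pass 70% of its speed; a pose out of reach is approached as far as the arm can. A call with a gripper value outside its range is refused whole. "fingers" is the opening in per cent of the stroke, from 0 (shut) to 100 (fully open), set as the call begins (left out, the last holds). The fingers move at their own pace and stop on an object; "squeeze" is the grip in N (left out, the last holds). Time passes only in rows, so rows that do not move let the fingers close. It gives the time, the measured TCP pose, the force, the opening and the grip force at its end, in the units of the state.
- r.read_state(): the state, without advancing time (a new reading comes with each control period).
- r.camera(name): name is "side" or "top" or "wrist"; returns the picture (400x640x3 uint8, red, green, blue); there is no depth.
- r.camera_info(name): a dict with "fx", "fy", "cx", "cy" (pixels), "k1" (the pictures are not rectified: a ray, as slopes to the right and down, at radius r is drawn at 1 + k1 r^2 times it, then the intrinsics apply), "origin" and "attitude" of the camera in the world. Camera axes: x right, y up, looking along -z (the intrinsics and any distortion apply to the point x, -y, -z); pixel columns grow to the right and rows downward; lengths in m; the calibration is good to about 2 mm. A picture is of the moment at which its call begins: read the wrist's pose just before it. camera_info takes no time and is no camera call; for the wrist camera it gives the pose at the moment of the call.
- r.close_job(): hands the job in; it is judged then, once.
The state is a dict: "time": time; "joint_positions": joint angles; "joint_vel": joint speeds; "joint_torque": joint torques, N m; "ee_pos": TCP position; "eef_rot": TCP orientation; "ft_force": force on the tool from outside, world axes, zero at the start; "torque": the same for the moment, N m; "width": finger opening in m; "grip_force": force on a finger pad.
Only numpy, scipy, OpenCV 4.12 (cv2) and the standard library are available. Lean on these libraries where they do the work, as an engineer would, in place of code of your own. Each camera call takes 0.05 s, during which the arm holds its last target. There are 200 camera calls.

## Working session

There is one attempt and no reset: what is moved stays moved. The work goes in short steps, Python scripts to look and compute and a tool call to move; the robot and the scene stay as the last step left them, time stands still between calls to the robot, and variables do not carry over. Pictures are saved under pics/ and viewed, at most 14 in all, crops included, and the job is handed in when it is done.

Besides the shell and the picture viewer there is one more tool, called after "Emit:" as a command line: name --argument value ..., lists and objects as JSON in quotes. arm_command: Moves the arm, as the interface text tells. Its arguments: {"type":"object","properties":{"moves":{"type":"array"},"fingers":{"type":"number"},"squeeze":{"type":"number"}},"required":["moves"]}

```bash
mkdir -p pics; ls
cat > h.py <<'E'
import numpy as np, cv2
from bench import r
from scipy.spatial.transform import Rotation as R
def save(n,f): 
    im=r.camera(n); cv2.imwrite(f'pics/{f}.png',im[:,:,::-1]); return im
E
python3 - <<'E'
from h import *
for c in('top','side'):
    save(c,c+'0'); print(r.camera_info(c))
s=r.read_state(); print(s)
print(r.camera_info('wrist'))
E
```

```text
pics
{'fx': 483.1341615672639, 'fy': 483.1341615672639, 'cx': 319.37232350389894, 'cy': 199.35757006001117, 'k1': -0.12779872620021648, 'origin': array([ 0.3415648 , -0.00243166,  1.48438924]), 'attitude': array([-0.06536642,  0.05413179,  0.7150357 , -0.69391709])}
{'fx': 467.40653407617543, 'fy': 467.40653407617543, 'cx': 315.8003142246074, 'cy': 201.58571428742195, 'k1': 0.013767414159295343, 'origin': array([-0.02376888,  0.59384181,  0.98911369]), 'attitude': array([-0.14783267,  0.33621469,  0.85612966, -0.36352054])}
{'time': 0.1, 'joint_positions': array([ 1.21142009,  0.33280583, -0.06470999,  1.46085476,  0.02158858,
        1.34995058, -0.08851724]), 'joint_vel': array([ 0.0007731 , -0.00199163, -0.00115507, -0.00301635, -0.00077383,
        0.00096168,  0.0002946 ]), 'joint_torque': array([ 1.08418608e-03, -6.24549508e+01,  2.44580075e-02, -3.90721822e+01,
       -6.13310840e-02,  3.64847272e-02,  6.68607186e-05]), 'ee_pos': array([ 0.20641288, -0.58954483,  0.22183655]), 'eef_rot': array([ 9.85855230e-01,  1.67597813e-01, -1.34340801e-04, -6.47979012e-04]), 'ft_force': array([-0.01916431, -0.58625146,  0.99830031]), 'torque': array([ 0.03880735,  0.03242678, -0.01972218]), 'grip_force': 0.0, 'width': 0.0867766271636542}
{'fx': 300.1491619530399, 'fy': 300.1491619530399, 'cx': 318.133712243441, 'cy': 199.46957653973848, 'k1': -0.054871935754386404, 'origin': array([ 0.27182752, -0.56675801,  0.3837032 ]), 'attitude': array([-0.10619852,  0.07594699, -0.57313638,  0.80899235])}
```

View pics/top0.png

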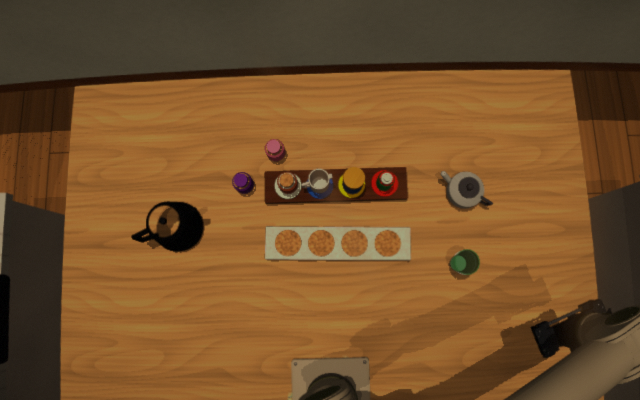

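View pics/side0.png

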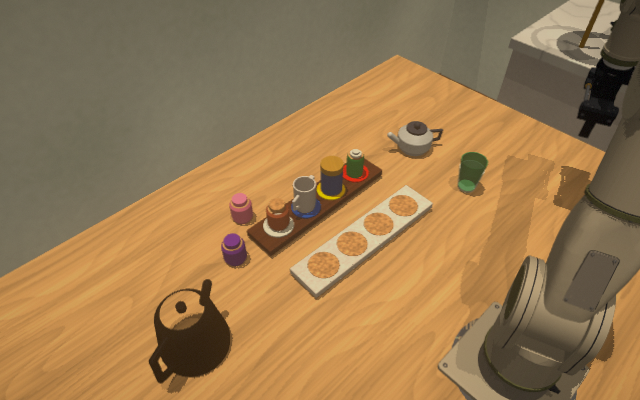

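The top view shows, left to right on the board: sugar (288,182), jug (319,181), caddy (353,180), sweetener (385,182). The rack spots are at (288,243), (321,243), (355,243) and (388,243). The look-alikes of the sugar pot are the pink one (275,149) and the purple one (243,182). The terracotta pot on the white coaster is the one I want, so I'll check it in an enlarged crop.

Run:
```python
import cv2
a=cv2.imread('pics/top0.png')[135:270,255:415]; cv2.imwrite('pics/topc.png',cv2.resize(a,None,fx=4.4,fy=4.4,interpolation=cv2.INTER_CUBIC))
a=cv2.imread('pics/side0.png')[140:300,240:440]; cv2.imwrite('pics/sidec.png',cv2.resize(a,None,fx=3.7,fy=3.7,interpolation=cv2.INTER_CUBIC))
```

```text
(no output)
```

View pics/topc.png

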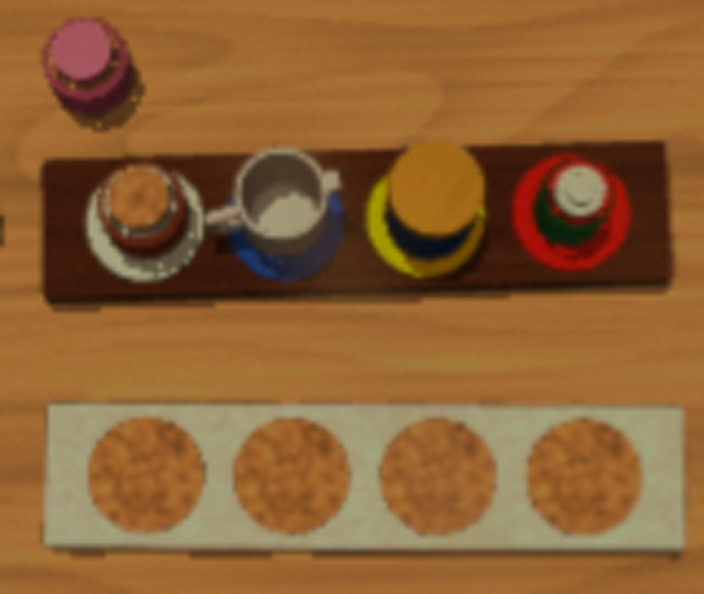

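View pics/sidec.png

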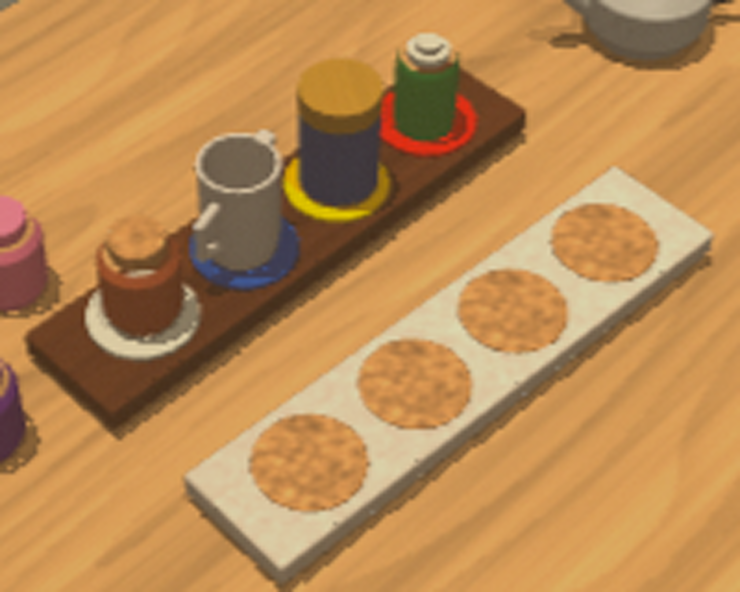

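The crop confirms it. The sugar pot has a cork stopper and stands on the white coaster at the left end. The jug's handle points left and towards the robot, at about (222,217) in the crop. Next I triangulate.

```bash
cat >> h.py <<'E'
def ray(ci,p):
    K=np.array([[ci['fx'],0,ci['cx']],[0,ci['fy'],ci['cy']],[0,0,1]])
    x,y=cv2.undistortPoints(np.array([[p]],float),K,np.array([ci['k1'],0,0,0.]))[0,0]
    return np.array(ci['origin']),R.from_quat(ci['attitude']).apply([x,-y,-1])
def tri(obs):
    A=np.zeros((3,3));b=np.zeros(3)
    for ci,p in obs:
        o,d=ray(ci,p);d=d/np.linalg.norm(d);P=np.eye(3)-np.outer(d,d);A+=P;b+=P@o
    x=np.linalg.solve(A,b)
    res=[np.linalg.norm(np.cross(x-ray(c,p)[0],ray(c,p)[1]/np.linalg.norm(ray(c,p)[1]))) for c,p in obs]
    return x,max(res)
def atz(ci,p,z):
    o,d=ray(ci,p); return o+d*(z-o[2])/d[2]
E
python3 - <<'E'
from h import *
T=r.camera_info('top');S=r.camera_info('side')
P=dict(sugar=(141,195,139,236),jug=(281,193,239,163),caddy=(436,188,340,92),sweet=(579,188,429,46),
cw=(145,222,143,313),cb=(286,228,245,248),cy=(427,222,337,183),cr=(571,211,427,122),
s1=(146,475,309,462),s2=(292,475,414,384),s3=(437,475,513,311),s4=(584,476,605,243),
B1=(45,160,33,341),B2=(45,300,118,425),B3=(671,284,523,119),
R1=(48,403,189,482),R2=(44,547,280,576),R3=(685,550,710,238),R4=(685,407,617,170),pink=(80,48,0,0),hand=(210,218,203,240),handtop=(222,217,208,215))
for k,(a,b,c,d) in P.items():
    pt=(255+a/4.4-.5,135+b/4.4-.5);ps=(240+c/3.7-.5,140+d/3.7-.5)
    print(k,*[np.round(v,4) for v in (tri([(T,pt),(S,ps)]) if c else (atz(T,pt,.08),0))])
for n,p,z in [('cups',(465,262),.1),('purple',(242,180),.08)]: print(n,atz(T,p,z))
E
```

```text
sugar [0.6383 0.1087 0.1144] 0.0014
jug [0.635  0.0166 0.1238] 0.0009
caddy [ 0.6343 -0.0846  0.1279] 0.0007
sweet [ 0.6336 -0.1799  0.1154] 0.0014
cw [0.6363 0.113  0.0373] 0.0008
cb [0.6301 0.016  0.0373] 0.0008
cy [ 0.6313 -0.0821  0.0361] 0.0006
cr [ 0.6348 -0.1845  0.0317] 0.0019
s1 [0.4611 0.1161 0.033 ] 0.0003
s2 [0.4582 0.0162 0.0314] 0.0004
s3 [ 0.4545 -0.0832  0.032 ] 0.0011
s4 [ 0.4506 -0.1836  0.0316] 0.001
B1 [0.6836 0.1821 0.024 ] 0.0039
B2 [0.5848 0.1842 0.0199] 0.0029
B3 [ 0.5852 -0.2509  0.0238] 0.0015
R1 [0.5118 0.1825 0.0247] 0.0026
R2 [0.4143 0.1879 0.0253] 0.0002
R3 [ 0.3998 -0.2502  0.0258] 0.0009
R4 [ 0.4965 -0.2567  0.0253] 0.0009
pink [0.7515 0.1528 0.08  ] 0
hand [0.6258 0.064  0.0867] 0.0029
handtop [0.6239 0.0565 0.1077] 0.0004
cups [ 0.38300647 -0.39614328  0.1       ]
purple [0.6477844  0.24606162 0.08      ]
```

Measured heights agree with the text to within about 4 mm, and the spots are 100 mm apart. The mirrored targets are sugar→s4, jug→s3, caddy→s2 and sweetener→s1. First I turn the tool so that tool y = world +x (fingers close across the row) and tool x = world +y.

Emit:
arm_command --moves '[0,0,0,-7.07,0,0,0,-7.07,0,0,0,-7.07,0,0,0,-7.07,0,0,0,-7.07,0,0,0,-7.07,0,0,0,-7.07,0,0,0,-7.07,0,0,0,-7.07,0,0,0,-7.07]' --fingers 100 --squeeze 20

```text
time: 0.93
ee_pos: [0.2064, -0.5897, 0.2221]
eef_rot: [0.705, 0.709, 0.0, -0.0]
ft_force: [-0.3, -0.1, -0.5]
width: 0.0873
grip_force: 0.0
```

Emit:
arm_command --moves '[2,1.2,0,0,3.4,2.1,0,0,3.4,2.1,0,0,3.4,2.1,0,0,3.4,2.1,0,0,3.4,2.1,0,0,3.4,2.1,0,0,3.4,2.1,0,0,3.4,2.1,0,0,3.4,2.1,0,0,3.4,2.1,0,0,2,1.2,0,0]'

```text
time: 1.93
ee_pos: [0.4423, -0.2055, 0.2227]
eef_rot: [0.706, 0.709, 0.0, 0.0]
ft_force: [1.1, -0.1, -0.9]
width: 0.087
grip_force: 0.0
```

Emit:
arm_command --moves '[2,1.2,0,0,3.4,2.1,0,0,3.4,2.1,0,0,3.4,2.1,0,0,3.4,2.1,0,0,3.4,2.1,0,0,3.4,2.1,0,0,3.4,2.1,0,0,3.4,2.1,0,0,2,1.4,0,0,0.5,0.2,0,0,0,0,0,0]'

```text
time: 2.93
ee_pos: [0.6364, 0.1096, 0.2216]
eef_rot: [0.706, 0.708, -0.0, -0.001]
ft_force: [-0.3, -1.1, 0.3]
width: 0.0874
grip_force: 0.0
```

Run:
```python
from h import *
print(r.read_state()['ee_pos'],r.camera_info('wrist')); save('wrist','w1')
```

```text
[0.63635181 0.10959468 0.22155661] {'fx': 300.1491619530399, 'fy': 300.1491619530399, 'cx': 318.133712243441, 'cy': 199.46957653973848, 'k1': -0.054871935754386404, 'origin': array([0.63512465, 0.17961688, 0.38353249]), 'attitude': array([-1.29890201e-01,  5.68113937e-04,  2.33607297e-03,  9.91525469e-01])}
```

View pics/w1.png

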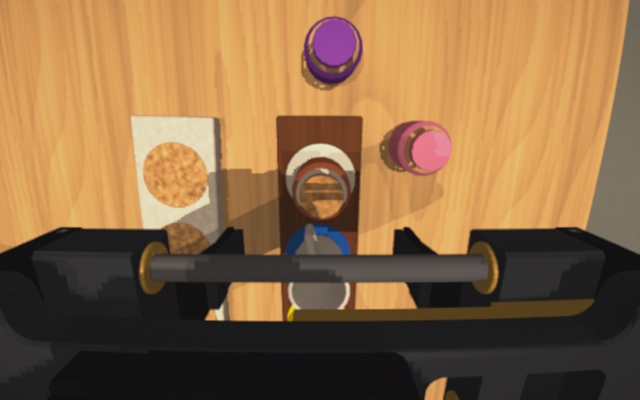

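The wrist view shows the terracotta sugar pot with its cork centred at about (321,196), on the white coaster. The pink pot at (425,150) and the purple one at (333,50) are well clear. Spot s1 is at (176,175).

Run:
```python
from h import *
W=r.camera_info('wrist');T=r.camera_info('top')
print(atz(W,(321,196),.114),atz(W,(176,175),.03),atz(W,(319,291),.122))
print(tri([(W,(321,196)),(T,(255+141/4.4-.5,135+195/4.4-.5))]),tri([(W,(176,175)),(T,(255+146/4.4-.5,135+475/4.4-.5))]))
```

```text
[0.63758297 0.10878891 0.114     ] [0.46279808 0.11314353 0.03      ] [0.63600956 0.01392277 0.122     ]
(array([0.63803144, 0.10960993, 0.11847445]), np.float64(0.0005797073266038311)) (array([0.46224954, 0.11484978, 0.03049598]), np.float64(0.0017968150642038811))
```

Consistent to within 2 mm. Going down to TCP z of about 0.056 and gripping.

Emit:
arm_command --moves '[0,0.1,1,0,0,0,2,0,0,0,2.5,0,0,0,2.5,0,0,0,2.5,0,0,0,2.5,0,0,0,1.8,0,0,0,1.2,0,0,0,0.6,0,0,0,0,0]'

```text
time: 3.82
ee_pos: [0.637, 0.1057, 0.0555]
eef_rot: [0.708, 0.707, -0.001, -0.0]
ft_force: [-0.2, -0.5, 1.0]
width: 0.0866
grip_force: 0.0
```

Emit:
arm_command --moves '[0,0,0,0,0,0,0,0,0,0,0,0,0,0,0,0,0,0,0,0,0,0,0,0,0,0,0,0,0,0,0,0]' --fingers 0 --squeeze 20

```text
time: 4.48
ee_pos: [0.6381, 0.1072, 0.0571]
eef_rot: [0.707, 0.707, 0.0, 0.0]
ft_force: [1.4, -0.7, 5.3]
width: 0.0599
grip_force: 20.0
```

Gripped at 60 mm, as expected. Lifting 12 cm.

Emit:
arm_command --moves '[0,0,-0.6,0,0,0,-1.4,0,0,0,-2,0,0,0,-2,0,0,0,-2,0,0,0,-2,0,0,0,-1.4,0,0,0,-0.6,0,0,0,0,0,0,0,0,0]'

```text
time: 5.32
ee_pos: [0.6373, 0.1069, 0.1759]
eef_rot: [0.707, 0.707, -0.0, -0.0]
ft_force: [-0.4, 0.8, -2.2]
width: 0.0596
grip_force: 20.0
```

Emit:
arm_command --moves '[-1.35,-0.85,0,0,-2.67,-1.69,0,0,-2.67,-1.69,0,0,-2.67,-1.69,0,0,-2.67,-1.69,0,0,-2.67,-1.69,0,0,-2.67,-1.69,0,0,-2.67,-1.69,0,0,-2.67,-1.69,0,0,-2.67,-1.69,0,0,-2.67,-1.69,0,0,-1.3,-0.85,0,0]'

```text
time: 6.32
ee_pos: [0.4484, -0.1899, 0.1751]
eef_rot: [0.709, 0.706, -0.001, -0.001]
ft_force: [0.8, -0.0, -2.8]
width: 0.0596
grip_force: 20.0
```

Emit:
arm_command --moves '[0,0,0,0,0,0,1,0,0,0,2,0,0,0,2,0,0,0,2,0,0,0,2,0,0,0,1.5,0,0,0,0.8,0,0,0,0,0,0,0,0,0]'

```text
time: 7.15
ee_pos: [0.4518, -0.1854, 0.0632]
eef_rot: [0.707, 0.708, 0.0, -0.001]
ft_force: [0.0, 0.8, -1.4]
width: 0.0595
grip_force: 20.0
```

Emit:
arm_command --moves '[0,0,0.4,0,0,0,0.3,0,0,0,0.2,0,0,0,0,0,0,0,0,0]'

```text
time: 7.57
ee_pos: [0.4516, -0.1865, 0.0547]
eef_rot: [0.707, 0.707, -0.0, 0.0]
ft_force: [-0.1, 0.2, -2.8]
width: 0.0595
grip_force: 20.0
```

Emit:
arm_command --moves '[0,0,0.1,0,0,0,0,0,0,0,0,0]'

```text
time: 7.82
ee_pos: [0.4516, -0.1865, 0.0536]
eef_rot: [0.707, 0.707, 0.0, 0.0]
ft_force: [0.3, 0.4, -2.4]
width: 0.0595
grip_force: 20.0
```

Emit:
arm_command --moves '[0,0,0,0,0,0,0,0,0,0,0,0,0,0,0,0,0,0,0,0,0,0,0,0]' --fingers 100

```text
time: 8.32
ee_pos: [0.4517, -0.1865, 0.0536]
eef_rot: [0.707, 0.707, 0.0, 0.0]
ft_force: [-0.1, 0.3, -0.2]
width: 0.0853
grip_force: 0.0
```

Emit:
arm_command --moves '[0,0,-1,0,0,0,-2,0,0,0,-3,0,0,0,-3,0,0,0,-3,0,0,0,-3,0,0,0,-1,0,0,0,0,0,0,0,0,0]'

```text
time: 9.07
ee_pos: [0.4517, -0.1864, 0.2139]
eef_rot: [0.707, 0.707, 0.0, 0.001]
ft_force: [1.3, 0.0, -1.3]
width: 0.0871
grip_force: 0.0
```

Run:
```python
from h import *
s=r.read_state();print(s['ee_pos'],s['time']); im=save('wrist','w2'); save('side','s2')
```

```text
[ 0.45166358 -0.1864389   0.213904  ] 9.0667
```

View pics/w2.png

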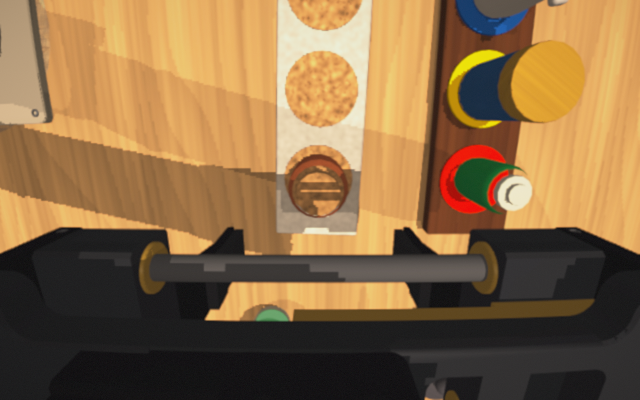

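The sugar pot stands upright on the right-most spot, with its cork at about (320,190). Spot s3 is at (322,88), the sweetener cap at (512,193) and the caddy lid at (549,82).

Run:
```python
from h import *
W=r.camera_info('wrist')
for p,z in [((320,190),.11),((322,88),.03),((512,193),.118),((549,82),.132)]: print(atz(W,p,z).round(4))
```

```text
[ 0.4512 -0.1779  0.11  ]
[ 0.4535 -0.0826  0.03  ]
[ 0.624  -0.1783  0.118 ]
[ 0.6313 -0.0848  0.132 ]
```

Emit:
arm_command --moves '[1.1,1,0,0,2.25,2,0,0,2.25,2,0,0,2.25,2,0,0,2.25,2,0,0,2.25,2,0,0,2.25,2,0,0,2.25,2,0,0,2.25,2,0,0,1.1,1.2,0,0,0,0,0,0,0,0,0,0]'

```text
time: 10.17
ee_pos: [0.6331, 0.0167, 0.2116]
eef_rot: [0.706, 0.708, -0.001, -0.001]
ft_force: [0.1, -0.7, -0.3]
width: 0.0872
grip_force: 0.0
```

Run:
```python
from h import *
s=r.read_state();print(s['ee_pos'],s['time']); w=save('wrist','w3'); t=save('top','t3')
c=cv2.resize(t[170:270,320:420],None,fx=4,fy=4,interpolation=cv2.INTER_CUBIC)
a=np.zeros((400,800,3),np.uint8);a[:,:400]=c;a[:,400:]=w[:,120:520]
cv2.imwrite('pics/c3.png',a[:,:,::-1])
```

```text
[0.63310319 0.01672027 0.21164589] 10.1667
```

View pics/c3.png

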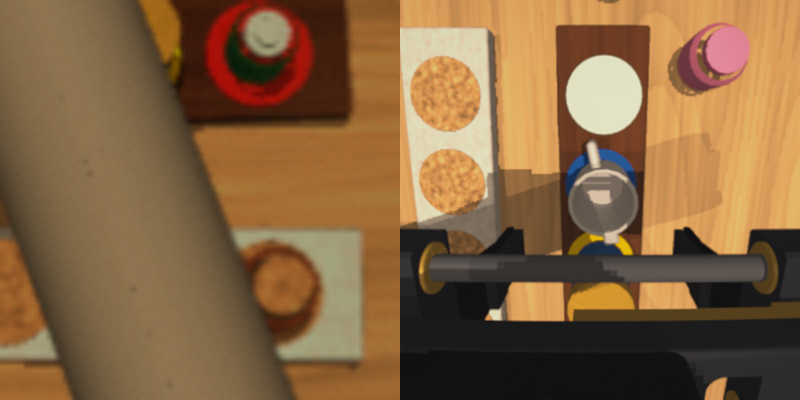

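The top crop shows the sugar cork at (287,285), concentric with its spot. The wrist half shows the jug rim centred at about (603,201), with the handle up-left and the lip lower right.

Run:
```python
from h import *
W=r.camera_info('wrist');T=r.camera_info('top')
print(atz(T,(320+287/4-.5,170+285/4-.5),.11),'sugar')
print(atz(W,(323,201),.122),'jug',tri([(W,(323,201)),(T,(255+281/4.4-.5,135+193/4.4-.5))]))
for p,z in [((324,94),.034),((165,94),.03),((171,181),.03)]: print(atz(W,p,z).round(4))
```

```text
[ 0.45069788 -0.18509333  0.11      ] sugar
[0.6358012  0.01589174 0.122     ] jug (array([0.63556719, 0.01694766, 0.12535117]), np.float64(0.00022624687540485328))
[0.6377 0.1116 0.034 ]
[0.4615 0.1135 0.03  ]
[0.4569 0.0151 0.03  ]
```

Sugar is within 1–2 mm. Now the jug.

Emit:
arm_command --moves '[0,0.2,1,0,0,0,2,0,0,0,2.5,0,0,0,2.5,0,0,0,2.5,0,0,0,2,0,0,0,1.2,0,0,0,0.7,0,0,0,0.2,0,0,0,0,0,0,0,0,0]'

```text
time: 11.18
ee_pos: [0.6363, 0.0155, 0.0687]
eef_rot: [0.707, 0.707, 0.001, 0.001]
ft_force: [-0.1, 0.3, -0.1]
width: 0.0871
grip_force: 0.0
```

Emit:
arm_command --moves '[0,0,0,0,0,0,0,0,0,0,0,0,0,0,0,0,0,0,0,0,0,0,0,0,0,0,0,0,0,0,0,0]' --fingers 0

```text
time: 11.85
ee_pos: [0.636, 0.0156, 0.0678]
eef_rot: [0.707, 0.707, 0.0, 0.0]
ft_force: [2.0, -0.7, 1.3]
width: 0.0612
grip_force: 19.9
```

Emit:
arm_command --moves '[0,0,-0.6,0,0,0,-1.4,0,0,0,-2,0,0,0,-2,0,0,0,-2,0,0,0,-2,0,0,0,-1.4,0,0,0,-0.6,0,0,0,0,0,0,0,0,0]'

```text
time: 12.68
ee_pos: [0.6353, 0.0155, 0.187]
eef_rot: [0.707, 0.707, -0.0, -0.0]
ft_force: [0.8, -0.6, -2.2]
width: 0.0606
grip_force: 20.0
```

Emit:
arm_command --moves '[-0.55,-1,0,0,-1.11,-2.02,0,0,-1.11,-2.02,0,0,-1.11,-2.02,0,0,-1.11,-2.02,0,0,-1.11,-2.02,0,0,-1.11,-2.02,0,0,-1.11,-2.02,0,0,-1.11,-2.02,0,0,-0.55,-0.95,0,0,0,0,0,0,0,0,0,0]'

```text
time: 13.68
ee_pos: [0.4539, -0.0845, 0.1869]
eef_rot: [0.708, 0.707, -0.0, -0.0]
ft_force: [1.0, 0.8, -2.5]
width: 0.0614
grip_force: 20.0
```

Emit:
arm_command --moves '[0,0,1,0,0,0,2,0,0,0,2,0,0,0,2,0,0,0,2,0,0,0,1.5,0,0,0,0.8,0,0,0,0.4,0,0,0,0.2,0,0,0,0,0,0,0,0,0]'

```text
time: 14.6
ee_pos: [0.4551, -0.0842, 0.0691]
eef_rot: [0.707, 0.707, 0.0, 0.0]
ft_force: [0.1, 0.9, -2.1]
width: 0.061
grip_force: 20.0
```

Emit:
arm_command --moves '[0,0,0.3,0,0,0,0.2,0,0,0,0,0,0,0,0,0]'

```text
time: 14.93
ee_pos: [0.4549, -0.0844, 0.0638]
eef_rot: [0.707, 0.707, 0.0, 0.0]
ft_force: [1.1, -0.2, -0.8]
width: 0.0611
grip_force: 20.0
```

Emit:
arm_command --moves '[0,0,0,0,0,0,0,0,0,0,0,0,0,0,0,0,0,0,0,0,0,0,0,0]' --fingers 100

```text
time: 15.43
ee_pos: [0.4545, -0.0842, 0.0636]
eef_rot: [0.707, 0.707, -0.0, 0.0]
ft_force: [0.1, 0.7, -0.1]
width: 0.0853
grip_force: 0.0
```

Emit:
arm_command --moves '[0,0,-1,0,0,0,-2,0,0,0,-3,0,0,0,-3,0,0,0,-3,0,0,0,-2,0,0,0,-1,0,0,0,0,0]'

```text
time: 16.1
ee_pos: [0.4556, -0.0843, 0.2159]
eef_rot: [0.707, 0.707, 0.001, 0.002]
ft_force: [0.4, 0.1, -0.6]
width: 0.0871
grip_force: 0.0
```

Now above the caddy.

Emit:
arm_command --moves '[0,1,0,0,0,2,0,0,0,2.4,0,0,0,2.4,0,0,0,2.4,0,0,0,2.4,0,0,0,2.4,0,0,0,1.8,0,0,0,1,0,0,0,0,0,0,0,0,0,0]'

```text
time: 17.02
ee_pos: [0.6319, -0.0836, 0.2116]
eef_rot: [0.707, 0.707, -0.001, -0.001]
ft_force: [-0.7, -0.4, 0.3]
width: 0.0871
grip_force: 0.0
```

Run:
```python
from h import *
s=r.read_state();print(s['ee_pos'],s['time']); w=save('wrist','w4'); t=save('side','s4')
c=cv2.resize(t[120:260,300:440],None,fx=2.857,fy=2.857,interpolation=cv2.INTER_CUBIC)
a=np.zeros((400,800,3),np.uint8);a[:,:400]=c[:400,:400];a[:,400:]=w[:,120:520]
cv2.imwrite('pics/c4.png',a[:,:,::-1])
```

```text
[ 0.63187849 -0.08359833  0.21162436] 17.0167
```

View pics/c4.png

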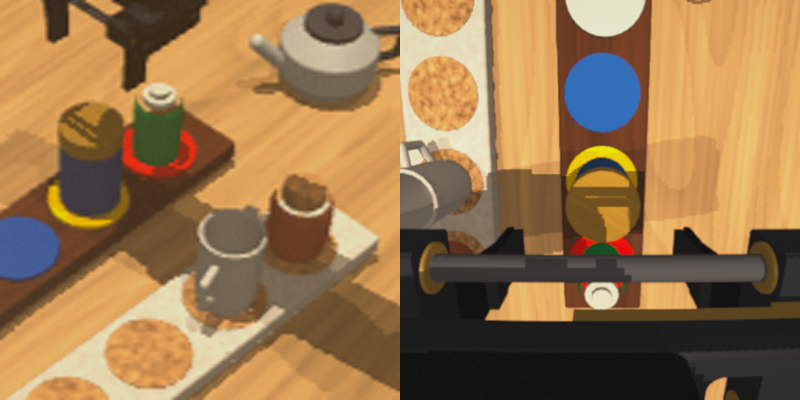

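The jug and sugar pot stand upright on spots 3 and 4. The caddy lid is centred at (603,205) in the wrist half, which is (323,205) in the full picture.

Run:
```python
from h import *
W=r.camera_info('wrist');T=r.camera_info('top')
print(atz(W,(323,205),.132),tri([(W,(323,205)),(T,(255+436/4.4-.5,135+188/4.4-.5))]))
for p,z in [((322,93),.034),((163,93),.03),((320,295),.118)]: print(atz(W,p,z).round(4))
```

```text
[ 0.63439455 -0.08365342  0.132     ] (array([ 0.63437253, -0.08399714,  0.13066234]), np.float64(5.842033749949352e-05))
[0.6342 0.0139 0.034 ]
[0.4579 0.0158 0.03  ]
[ 0.6322 -0.1789  0.118 ]
```

Emit:
arm_command --moves '[0,0.2,1,0,0,0,2,0,0,0,2.5,0,0,0,2.5,0,0,0,2.5,0,0,0,1.7,0,0,0,1,0,0,0,0.6,0,0,0,0.2,0,0,0,0,0,0,0,0,0]'

```text
time: 18.03
ee_pos: [0.6351, -0.0843, 0.0747]
eef_rot: [0.707, 0.707, 0.0, 0.001]
ft_force: [0.0, -0.4, 1.1]
width: 0.0869
grip_force: 0.0
```

Emit:
arm_command --moves '[0,0,0,0,0,0,0,0,0,0,0,0,0,0,0,0,0,0,0,0,0,0,0,0,0,0,0,0,0,0,0,0]' --fingers 0 --squeeze 25

```text
time: 18.7
ee_pos: [0.6347, -0.0842, 0.0738]
eef_rot: [0.707, 0.707, 0.0, 0.0]
ft_force: [0.4, 0.7, 1.2]
width: 0.0634
grip_force: 25.0
```

Emit:
arm_command --moves '[0,0,-0.6,0,0,0,-1.4,0,0,0,-2,0,0,0,-2,0,0,0,-2,0,0,0,-2,0,0,0,-1.4,0,0,0,-0.6,0,0,0,0,0,0,0,0,0]'

```text
time: 19.53
ee_pos: [0.6342, -0.0843, 0.193]
eef_rot: [0.707, 0.707, -0.0, -0.0]
ft_force: [0.2, 0.2, -1.1]
width: 0.0626
grip_force: 25.0
```

Emit:
arm_command --moves '[0.55,-1,0,0,1.11,-1.95,0,0,1.11,-1.95,0,0,1.11,-1.95,0,0,1.11,-1.95,0,0,1.11,-1.95,0,0,1.11,-1.95,0,0,1.11,-1.95,0,0,1.11,-1.95,0,0,0.6,-1,0,0,0,0,0,0,0,0,0,0]'

```text
time: 20.53
ee_pos: [0.4581, 0.0157, 0.193]
eef_rot: [0.707, 0.707, -0.001, 0.0]
ft_force: [-0.0, -0.3, -1.6]
width: 0.0634
grip_force: 25.0
```

Emit:
arm_command --moves '[0,0,1,0,0,0,2,0,0,0,2,0,0,0,2,0,0,0,2,0,0,0,1.5,0,0,0,0.8,0,0,0,0.4,0,0,0,0.2,0,0,0,0,0,0,0,0,0]'

```text
time: 21.45
ee_pos: [0.4591, 0.0161, 0.0751]
eef_rot: [0.707, 0.707, 0.0, 0.0]
ft_force: [-1.3, 1.4, -2.1]
width: 0.0631
grip_force: 25.0
```

Emit:
arm_command --moves '[0,0,0.2,0,0,0,0.2,0,0,0,0,0,0,0,0,0]'

```text
time: 21.78
ee_pos: [0.4585, 0.016, 0.0706]
eef_rot: [0.707, 0.707, -0.0, 0.0]
ft_force: [-0.8, -0.4, -0.8]
width: 0.0634
grip_force: 25.0
```

Emit:
arm_command --moves '[0,0,0.1,0,0,0,0,0]'

```text
time: 21.95
ee_pos: [0.4587, 0.0161, 0.0697]
eef_rot: [0.707, 0.707, 0.0, 0.0]
ft_force: [-0.1, -0.2, 0.8]
width: 0.0634
grip_force: 25.0
```

Emit:
arm_command --moves '[0,0,0,0,0,0,0,0,0,0,0,0,0,0,0,0,0,0,0,0,0,0,0,0]' --fingers 100

```text
time: 22.45
ee_pos: [0.4585, 0.0161, 0.0695]
eef_rot: [0.707, 0.707, -0.0, 0.0]
ft_force: [-0.0, -0.4, -0.9]
width: 0.086
grip_force: 0.0
```

Emit:
arm_command --moves '[0,0,-1,0,0,0,-2,0,0,0,-3,0,0,0,-3,0,0,0,-3,0,0,0,-2,0,0,0,-1,0,0,0,0,0]'

```text
time: 23.12
ee_pos: [0.4596, 0.0162, 0.2218]
eef_rot: [0.707, 0.707, 0.001, 0.002]
ft_force: [0.1, 0.4, -0.1]
width: 0.0868
grip_force: 0.0
```

Emit:
arm_command --moves '[-1,0.9,0,0,-2,1.8,0,0,-2.2,2,0,0,-2.2,2,0,0,-2.2,2,0,0,-2.2,2,0,0,-2.2,2,0,0,-2.2,2,0,0,-2,1.8,0,0,-1.5,1,0,0,0,0,0,0,0,0,0,0]'

```text
time: 24.12
ee_pos: [0.633, -0.1811, 0.2171]
eef_rot: [0.707, 0.707, -0.0, -0.002]
ft_force: [0.3, -0.0, -0.2]
width: 0.0866
grip_force: 0.0
```

Run:
```python
from h import *
s=r.read_state();print(s['ee_pos'],s['time']); w=save('wrist','w5'); t=save('side','s5')
c=cv2.resize(t[120:260,300:440],None,fx=2.857,fy=2.857,interpolation=cv2.INTER_CUBIC)
a=np.zeros((400,800,3),np.uint8);a[:,:400]=c[:400,:400];a[:,400:]=w[:,120:520]
cv2.imwrite('pics/c5.png',a[:,:,::-1])
```

```text
[ 0.63300638 -0.18105971  0.21707955] 24.1167
```

View pics/c5.png

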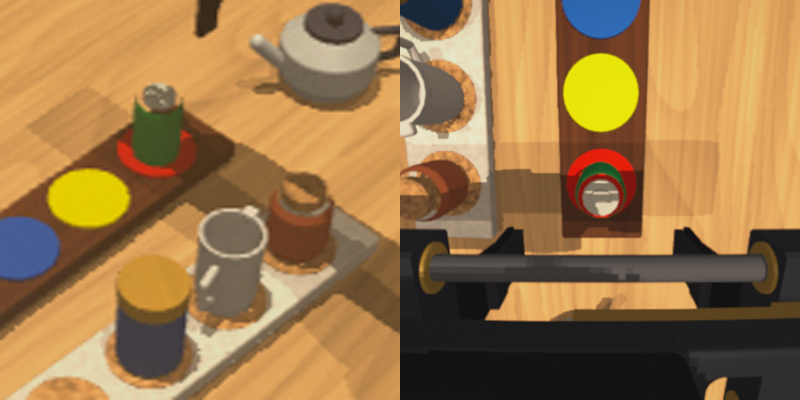

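The caddy, jug and sugar pot stand upright on their spots. The sweetener cap is at (601,199), which is (321,199) in the full picture.

Run:
```python
from h import *
W=r.camera_info('wrist');T=r.camera_info('top')
print(atz(W,(321,199),.118),tri([(W,(321,199)),(T,(255+579/4.4-.5,135+188/4.4-.5))]))
```

```text
[ 0.63418831 -0.17902837  0.118     ] (array([ 0.63411642, -0.17880576,  0.11842635]), np.float64(0.00012575560933874))
```

Emit:
arm_command --moves '[0.1,0.1,1,0,0,0,2,0,0,0,2.5,0,0,0,2.5,0,0,0,2.5,0,0,0,2.5,0,0,0,1.5,0,0,0,1,0,0,0,0.6,0,0,0,0,0,0,0,0,0]'

```text
time: 25.13
ee_pos: [0.635, -0.1799, 0.0595]
eef_rot: [0.707, 0.707, 0.0, 0.001]
ft_force: [0.0, 0.6, -0.4]
width: 0.0868
grip_force: 0.0
```

Emit:
arm_command --moves '[0,0,0,0,0,0,0,0,0,0,0,0,0,0,0,0,0,0,0,0,0,0,0,0,0,0,0,0,0,0,0,0,0,0,0,0]' --fingers 0 --squeeze 20

```text
time: 25.88
ee_pos: [0.6345, -0.1799, 0.0586]
eef_rot: [0.707, 0.707, 0.0, 0.0]
ft_force: [-0.4, 1.0, 0.6]
width: 0.0491
grip_force: 20.0
```

Emit:
arm_command --moves '[0,0,-0.6,0,0,0,-1.4,0,0,0,-2,0,0,0,-2,0,0,0,-2,0,0,0,-2,0,0,0,-2,0,0,0,-1.4,0,0,0,-0.6,0,0,0,0,0,0,0,0,0]'

```text
time: 26.8
ee_pos: [0.6343, -0.1799, 0.1981]
eef_rot: [0.707, 0.707, -0.0, -0.0]
ft_force: [-0.3, 0.4, -1.2]
width: 0.0489
grip_force: 20.0
```

Emit:
arm_command --moves '[0.75,-0.4,0,0,2.8,-1.64,0,0,2.8,-1.64,0,0,2.8,-1.64,0,0,2.8,-1.64,0,0,2.8,-1.64,0,0,2.8,-1.64,0,0,2.8,-1.64,0,0,2.8,-1.64,0,0,2.8,-1.64,0,0,2.8,-1.64,0,0,0.75,-0.4,0,0]'

```text
time: 27.8
ee_pos: [0.4589, 0.1198, 0.1977]
eef_rot: [0.705, 0.709, -0.001, -0.0]
ft_force: [0.1, 0.5, -0.1]
width: 0.0495
grip_force: 20.0
```

Emit:
arm_command --moves '[0,0,0,0,0,0,1,0,0,0,2.4,0,0,0,2.6,0,0,0,2.6,0,0,0,2.4,0,0,0,1.5,0,0,0,0.8,0,0,0,0.4,0,0,0,0.2,0,0,0,0,0,0,0,0,0]'

```text
time: 28.8
ee_pos: [0.4631, 0.115, 0.0602]
eef_rot: [0.707, 0.707, 0.0, 0.0]
ft_force: [0.2, 0.6, -0.7]
width: 0.0492
grip_force: 20.0
```

Place height is about 0.0546, so 5 mm further down.

Emit:
arm_command --moves '[0,0,0.3,0,0,0,0.2,0,0,0,0,0,0,0,0,0]'

```text
time: 29.13
ee_pos: [0.4626, 0.115, 0.0546]
eef_rot: [0.707, 0.707, 0.0, 0.0]
ft_force: [1.3, 0.7, -1.1]
width: 0.0492
grip_force: 20.0
```

Emit:
arm_command --moves '[0,0,0,0,0,0,0,0,0,0,0,0,0,0,0,0,0,0,0,0,0,0,0,0,0,0,0,0]' --fingers 100

```text
time: 29.72
ee_pos: [0.4625, 0.1151, 0.0545]
eef_rot: [0.707, 0.707, -0.0, 0.0]
ft_force: [-0.3, -0.1, 0.6]
width: 0.0839
grip_force: 0.0
```

Emit:
arm_command --moves '[0,0,-1,0,0,0,-2,0,0,0,-3,0,0,0,-3,0,0,0,-3,0,0,0,-3,0,0,0,-2,0,0,0,0,0]'

```text
time: 30.38
ee_pos: [0.4643, 0.1161, 0.2293]
eef_rot: [0.707, 0.707, 0.002, 0.002]
ft_force: [-0.1, 0.2, 0.2]
width: 0.0872
grip_force: 0.0
```

Emit:
arm_command --moves '[0.5,1,0,0,1,2,0,0,1,2.8,0,0,1,3,0,0,1,3,0,0,1,3,0,0,1,3,0,0,1,3,0,0,0.5,2,0,0,0,1,0,0,0,0,0,0,0,0,0,0]'

```text
time: 31.38
ee_pos: [0.7001, 0.1954, 0.2241]
eef_rot: [0.707, 0.707, -0.0, -0.001]
ft_force: [-0.8, 0.4, 0.7]
width: 0.087
grip_force: 0.0
```

Run:
```python
from h import *
t=save('top','t6');s=save('side','s6')
c=cv2.resize(t[150:275,255:420],None,fx=2.4,fy=2.4,interpolation=cv2.INTER_CUBIC)
d=cv2.resize(s[150:300,280:445],None,fx=2.4,fy=2.4,interpolation=cv2.INTER_CUBIC)
a=np.zeros((400,800,3),np.uint8);a[:c.shape[0],:c.shape[1]]=c;a[:d.shape[0],400:400+d.shape[1]]=d
cv2.imwrite('pics/c6.png',a[:,:,::-1])
```

```text
(no output)
```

View pics/c6.png

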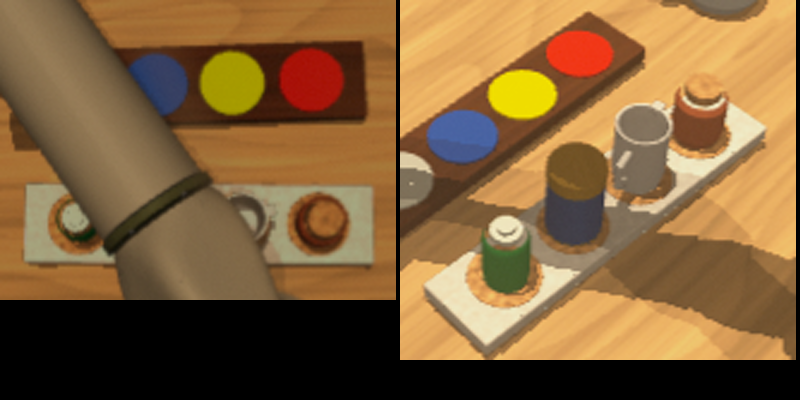

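The side crop shows all four upright on their spots: sweetener cap (506,226), caddy lid (577,163), jug rim (642,127) and cork (705,86). One last numeric check.

Run:
```python
from h import *
S=r.camera_info('side')
for n,u,v,z in [('sw',506,226,.114),('cad',577,166,.128),('jug',642,127,.118),('sug',705,86,.11)]:
    print(n,atz(S,(280+(u-400)/2.4-.5,150+v/2.4-.5),z).round(4))
```

```text
sw [0.4612 0.1137 0.114 ]
cad [0.4582 0.0158 0.128 ]
jug [ 0.4532 -0.0803  0.118 ]
sug [ 0.4497 -0.1833  0.11  ]
```

All four are within about 4 mm of their spots, so I'm handing the job in.

```bash
python3 -c "
from bench import r
print(r.close_job())"
```

```text
the job is handed in; nothing more can be done
None
```

The job is handed in: sweetener pot, tea caddy, milk jug and sugar pot now stand left to right on the rack, upright, released and within about 4 mm of their cork spots by my last measurement; no verdict was returned.

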